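# Hang the shield door of a blow-off station, then work its two-stage duster trigger

### The arm

A 6-joint arm with a two-finger parallel gripper is mounted at the origin on the work surface. World frame = base frame: x ahead of the robot, y to its left, z up, the work surface at z = 0. Lengths are in m, angles in degrees, forces in N, time in s.
With the tool pointing down it reaches from about 0.375 to 0.975 m from the base axis. Payload 3.8 kg.
Tool frame: the origin (TCP) lies midway between the tips of the shut fingers; the grasp point (between the pads) lies 19 mm behind it; z points along the fingers, x is the direction in which the jaws open and shut, and the axes are right-handed (so a half turn about z gives the same grasp; the last joint's range is limited). The gripper opens to 88 mm and grips with 3 to 60 N. Pads are 18 mm wide; open, the fingers measure 123 mm over their backs; the gripper's body (75 mm by 187 mm) begins 45 mm behind the grasp point.
Start: joints at [-73.791, 15.12, 91.902, -0, 72.978, -2.114], TCP at [0.212, -0.641, 0.239] pointing down, gripper open.
Joint ranges: [-150.88, 150.88], [-54.13, 125.18], [17.81, 147.31], [-75.09, 255.09], [0, 152.58], [-146.25, 146.25]. Speed limits (degrees/s): [147.25, 147.25, 180, 180, 180, 180].

### API

Orientations are given as a 3x3 rotation matrix whose columns are the frame's x, y, z axes.
In Python, from plant import manip gives the robot as it stands.
- The arm moves only by the shell command python3 -m inch 'ROWS' [FORCE]. ROWS is a JSON object of lists of equal length, an entry for each row: "travel": the shift along the tool's x, y, z in m, a list of three; "delta_rot": the turn, a rotation vector about the tool's x, y, z in rad, a list of three; "jaw": the finger opening in m, from 0 to 0.0881. A call has 1 to 12 rows; each row is the pose to reach, as a shift and turn from the pose commanded when the call began, along the tool's axes at that moment; what a row does not reach only later rows make up. A row lasts 1/8 s, in which the tool goes at most 62.5 mm and 10.7 degrees, less where a joint would pass 70% of its speed; a pose out of reach is approached as far as the arm can. A call with a gripper value outside its range is refused whole. The fingers move at their own pace and stop on an object; FORCE is the grip in N (left out, the last holds). Time passes only in rows, so rows that repeat a pose let the fingers close. It gives the time, the measured TCP pose, the force and the opening at its end, in the units of the state.
- manip.sense(): the state, without advancing time (a new reading comes with each control period).
- manip.camera(name): name is "side" or "top"; returns a dict with "pixels" (384x512x3 uint8, blue, green, red), "fx", "fy", "cx", "cy" (pixels), "R" (3x3) and "t" (3): a world point X has camera coordinates R X + t. Camera axes: x right, y down, z forward; pixel columns grow to the right and rows downward; lengths in m; the calibration is good to about 2 mm. A picture is of the moment at which its call begins. There is no depth.
- manip.hand_in(): hands the job in, once; it reports no verdict.
The state is a dict: "clock": time; "joint_positions": joint angles; "dq": joint speeds; "joint_efforts": joint torques, N m; "tool_pos": TCP position; "tcp_rot": TCP orientation; "force": force on the tool from outside, world axes, zero at the start; "wrist_torque": the same for the moment, N m; "width": finger opening in m.
Only numpy, scipy, OpenCV 4.12 (cv2) and the standard library are available. Lean on these libraries where they do the work, as an engineer would, in place of code of your own. Each camera call takes 0.05 s, during which the arm holds its last target.

### The job

Hang the orange shield door on the two pintles of the blow-off station so that it sits fully down and closed across the front, and let go of it. Then, from above, press the duster's red trigger pad down to its first pressure point and keep it there for a good two seconds (gentle blow), press on past that point well into the second stage and keep it there for another good two seconds (full blast), and let the trigger come back up. No full blast before the door is hung, do not ram the trigger against its end stop, and leave everything else, the print on the station included, where it stands.

Things in the scene. Friction and masses are not known exactly. Their poses are not given: they have to be found in the camera images.
- station: Fixed blow-off station on a dark steel base plate 300 x 250 x 12 mm. Its x points from the door side (nearest the robot) to the duster's rear, y left, z up; turned up to 0.3 rad. Origin on the table. In its frame (mm): hinge post x=-70, y=116, top z=137; sill under the door's free end x=-70, y=-58, top z=30; build plate x=5, y=-10, top z=18; navy duster along x, y=0, z=105, x 12..225.
- door_home (a point): Where the centre of the hung door (point door_mid) belongs: (-70, 0, 90) mm in the station frame, its axes the station's. The hung door stands in the plane x=-70 mm, with the station's yaw, its lower edge 30 mm above the table on the sill.
- pintle_low (a point): Foot of the lower upright brass pintle, on its bracket, at (-70, 88, 42) mm in the station frame. Both pintles: diameter 8 mm, 22 mm tall, the upper half tapers to 3 mm. Brackets: 6 mm thick, 14 mm along x, y 83 to 113 mm, held by the post at +y.
- pintle_high (a point): Foot of the upper pintle, (-70, 88, 115) mm in the station frame, 73 mm straight above the lower one. The door's lower socket cannot pass down over it: bring the door in sideways (best from the robot's side, along the station's +x) with its sockets 28 to 40 mm above their seated height, then lower it.
- door_mid (a point): Centre of the loose shield door (0.1 to 0.25 kg), half-way up. Axes: x through its thickness, y along its width to the edge with the sockets, z up. Orange frame, clear window: 147 wide, 120 high, 8 mm thick; top bar 12 mm thick (x), 18 high: grip it there from above. Starts upright in the rack, sockets to the left (+y) as the pintles, yaw within 0.4 rad of straight.
- door_low (a point): Centre of the lower mouth of the door's lower black socket, at (0, 88, -48) mm from door_mid. Sockets are 25 x 25 mm blocks, 18 mm high, with a 13 mm square through hole. It meets pintle_low when the door is hung fully down.
- door_high (a point): Centre of the lower mouth of the door's upper socket, at (0, 88, 25) mm from door_mid. It meets pintle_high when hung.
- door: The same loose shield door, origin at the centre of its lower edge, 60 mm below door_mid.
- rack: Fixed grey rack, 110 x 170 mm, that holds the door upright in a slot between two cheeks (90 mm long, tops 55 mm above the table); slot floor 10 mm above the table, so lift the door 50 mm or more. Origin on the table; y along the slot. It stands left or right of the station.
- trigger_pad (a point): Centre of the top face of the red pad (34 x 28 mm) of the trigger lever above the duster, about 160 mm above the table, nose-up 0.26 rad at rest. Lever hinge: (55, 0, 128) mm in the station frame, 90 mm from the pad. Pressed down: 2 N rising to 5 N over 12 mm; a firm stop (pressure point) that yields at about 13 N; second stage 13 to 17 N over 10 mm more; hard end stop. Springs back.
- trigger (a joint): First-stage angle of the trigger lever, rad: 0 released, 0.14 at the pressure point (and beyond it).
- plunger (a joint): Second-stage angle added to the first, rad: about 0 up to the pressure point, 0.11 at the end stop.
- print: Bystander: dark navy octagonal printed part, 62 mm across, 42 mm high, loose on the build plate of the station. Origin centre of underside.
- spool: Bystander: spool of green filament lying flat, 156 mm across, 61 mm high, on the other side of the station from the rack. Origin centre of underside.
- bottle: Bystander: white bottle, 64 mm across, 140 mm high. Origin centre of underside.
- flower: Bystander: orange flower-shaped print, 74 mm across, 16 mm high. Origin centre of underside.
There are look-alikes about, which are no part of the job. There is more than one size of the door; the job needs the smallest.

How it is judged (in metres and radians):
On the way, in this order (a step that is already met when the one before it is completed fails the run):
1. the door is hung on both pintles, fully down and closed, and released (distance between door_low and pintle_low below 0.007 m and distance between door_high and pintle_high below 0.007 m and angle between the y axis of door_mid and the y axis of station, either way round below 0.26 rad and contact force between the fingers and door below 0.1 N), for 0.2 s.
2. the trigger is held at its first pressure point (distance between door_low and pintle_low below 0.007 m and distance between door_high and pintle_high below 0.007 m and angle between the y axis of door_mid and the y axis of station, either way round below 0.26 rad and value of joint trigger above 0.12 rad and value of joint plunger below 0.025 rad), for 1.2 s.
3. the trigger is held well into its second stage (distance between door_low and pintle_low below 0.007 m and distance between door_high and pintle_high below 0.007 m and angle between the y axis of door_mid and the y axis of station, either way round below 0.26 rad and value of joint trigger above 0.12 rad and value of joint plunger above 0.045 rad), for 1.2 s.
At the end, for the whole second after the job is handed in: Door on both pintles (socket mouths within 7 mm of the pintle feet), within 0.26 rad of the station's yaw, at rest; trigger back up (both joints under 0.02 rad). On the way: 1.2 s at the pressure point (plunger under 0.025), then 1.2 s in the second stage (plunger over 0.045) (distance between door_low and pintle_low below 0.007 m and distance between door_high and pintle_high below 0.007 m and angle between the y axis of door_mid and the y axis of station, either way round below 0.26 rad and value of joint each of trigger, plunger below 0.02 rad and linear speed of door below 0.03 m/s); the robot touches nothing.
It fails at once if full blast while the door is not hung (value of joint plunger above 0.04 rad and (distance between door_low and pintle_low above 0.015 m or distance between door_high and pintle_high above 0.015 m)).
It fails at once if the trigger is rammed (over 40 N) (contact force between trigger and anything else above 40 N).
It fails at once if the door is thrown over (tilted more than 0.7 rad) (angle between door_mid's own z axis and vertical above 0.7 rad).
It fails at once if a bystander is moved (the print by over 25 mm, any other by over 40 mm) (distance of print from where it was at the start of the episode above 0.025 m or distance of any of spool, bottle, flower from where it was at the start of the episode above 0.04 m).
It also fails if it takes over 72 s, if anything falls off the work surface, if the arm or the gripper's body presses on something with over 40 N, if the wrist force passes 120 N, or if a joint passes its speed limit or range.

## Working session

There is one attempt and no reset: what is moved stays moved. The work goes in short steps, Python scripts to look and compute and a shell command to move; the robot and the scene stay as the last step left them, time stands still between calls to the robot, and variables do not carry over. Pictures are saved under pics/ and viewed, and the job is handed in when it is done.

```bash
ls; mkdir -p pics
cat > h.py <<'E'
import numpy as np, cv2
from plant import manip
def shot(tag):
    r={}
    for n in("side","top"):
        c=manip.camera(n); cv2.imwrite(f"pics/{tag}_{n}.png",c["pixels"]); np.savez(f"{tag}_{n}.npz",**{k:np.array(v) for k,v in c.items()}); r[n]=c
    return r
def load(tag,n): return dict(np.load(f"{tag}_{n}.npz"))
def proj(c,X):
    p=np.asarray(c["R"])@np.asarray(X,float).T.reshape(3,-1)+np.asarray(c["t"]).reshape(3,1)
    return np.stack([c["fx"]*p[0]/p[2]+c["cx"],c["fy"]*p[1]/p[2]+c["cy"]],1)
def ray(c,uv):
    d=np.array([(uv[0]-c["cx"])/c["fx"],(uv[1]-c["cy"])/c["fy"],1.]);R=np.asarray(c["R"])
    o=-R.T@np.asarray(c["t"]).reshape(3); d=R.T@d; return o,d/np.linalg.norm(d)
def atz(c,uv,z):
    o,d=ray(c,uv); return o+d*(z-o[2])/d[2]
def tri(c1,u1,c2,u2):
    o1,d1=ray(c1,u1);o2,d2=ray(c2,u2)
    s=np.linalg.lstsq(np.stack([d1,-d2],1),o2-o1,rcond=None)[0]
    a=o1+s[0]*d1;b=o2+s[1]*d2
    return (a+b)/2,np.linalg.norm(a-b)
E
python3 - <<'E'
from h import *
np.set_printoptions(precision=4,suppress=True)
print(manip.sense())
for n,c in shot("a").items(): print(n,c["fx"],c["cx"],c["R"],c["t"],"cam at",ray(c,(0,0))[0])
E
```

```text
pics
{'clock': 0.0, 'joint_positions': array([-73.7908,  15.1698,  91.9804,   0.0013,  72.9774,  -2.113 ]), 'dq': array([ 0.0274,  0.0629,  0.037 , -0.0151, -0.0861, -0.0864]), 'joint_efforts': array([ -0.0012, -50.2111, -35.6871,   0.0728,   0.0292,  -0.0002]), 'tool_pos': array([ 0.212 , -0.6401,  0.2374]), 'tcp_rot': array([[ 0.3144, -0.9493, -0.0006],
       [-0.9493, -0.3144,  0.0021],
       [-0.0022, -0.0001, -1.    ]]), 'force': array([1.2772, 0.8605, 0.8486]), 'wrist_torque': array([-0.0386,  0.0166,  0.0015]), 'width': 0.08811617931565614}
side 445.34407132516225 259.10504655617814 [[-0.7081 -0.7058 -0.0181]
 [-0.4111  0.433  -0.8022]
 [ 0.5741 -0.5606 -0.5967]] [0.4251 0.2428 1.4693] cam at [-0.4426  1.0187  1.0793]
top 376.9080895735033 258.9442477628706 [[ 0.1272 -0.9919  0.0055]
 [-0.9696 -0.1255 -0.2101]
 [ 0.2091  0.0214 -0.9777]] [0.0897 0.5046 1.2001] cam at [0.227  0.1267 1.2789]
```

View pics/a_side.png

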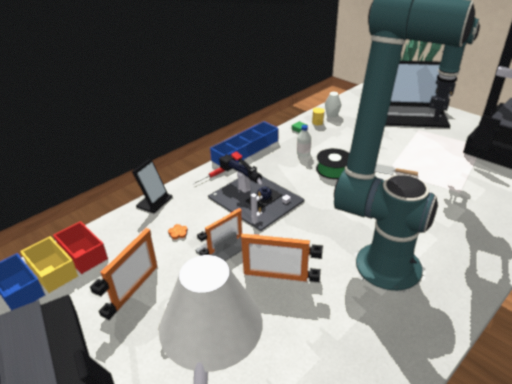

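View pics/a_top.png

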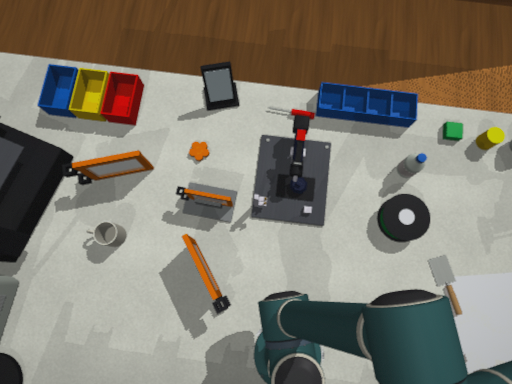

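The real door is in the rack left of the station (top ≈(208,196), side ≈(224,235)). The other two doors are larger look-alikes. I'll zoom in.

Run:
```python
from h import *
s=cv2.imread("pics/a_side.png");t=cv2.imread("pics/a_top.png")
cv2.imwrite("pics/z_t1.png",cv2.resize(t[170:230,160:260],None,fx=8,fy=8,interpolation=cv2.INTER_CUBIC)) 
cv2.imwrite("pics/z_t2.png",cv2.resize(t[95:235,235:345],None,fx=4.2,fy=4.2,interpolation=cv2.INTER_CUBIC))
cv2.imwrite("pics/z_s1.png",cv2.resize(s[145:270,185:310],None,fx=4.8,fy=4.8,interpolation=cv2.INTER_CUBIC))
```

```text
(no output)
```

View pics/z_t1.png

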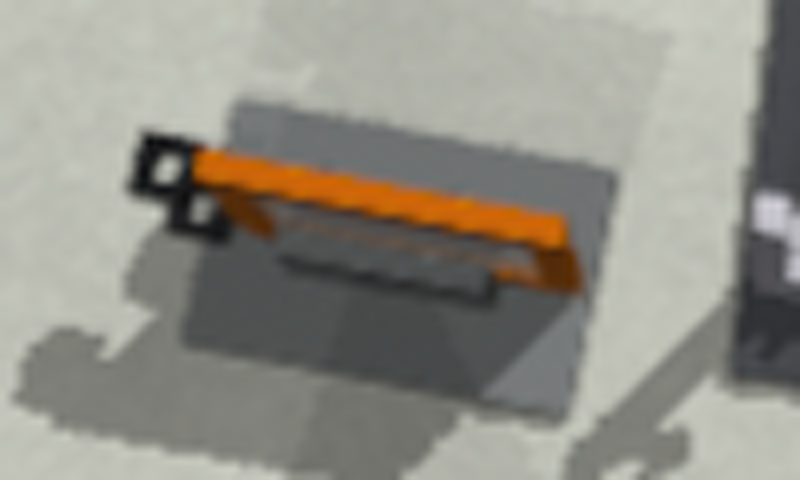

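View pics/z_t2.png

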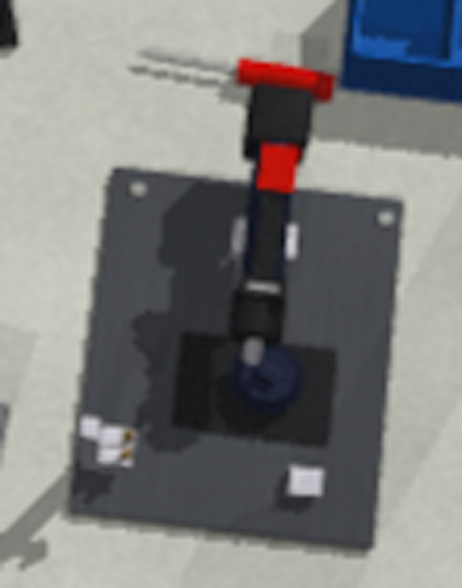

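View pics/z_s1.png

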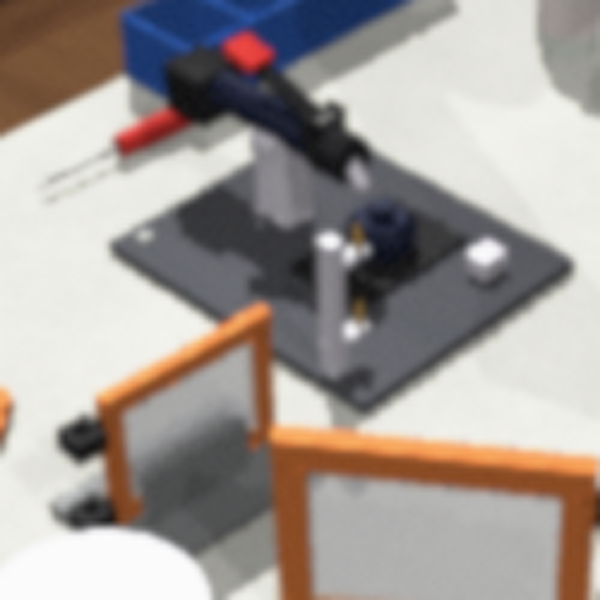

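```bash
cat > fit.py <<'E'
from h import *
from scipy.optimize import least_squares
np.set_printoptions(precision=4,suppress=True)
T=load("a","top");S=load("a","side")
t2=lambda u,v:((u+.5)/4.2-.5+235,(v+.5)/4.2-.5+95)
s1=lambda u,v:((u+.5)/4.8-.5+185,(v+.5)/4.8-.5+145)
t1=lambda u,v:((u+.5)/8-.5+160,(v+.5)/8-.5+170)
def rz(a): return np.array([[np.cos(a),-np.sin(a),0],[np.sin(a),np.cos(a),0],[0,0,1]])
def run(obs,p0,P):
    def f(p):
        return np.concatenate([ (proj(c,rz(p[3])@m(p)+np.array([p[0],p[1],p[2]]))[0]-uv) for c,uv,m in obs])
    r=least_squares(f,p0,loss="soft_l1",x_scale=[.01]*len(p0)); print(P,r.x); print(np.round(r.fun.reshape(-1,2),1).tolist()); return r.x
k=lambda *a:(lambda p:np.array(a)/1000.)
pl=lambda sx,sy:(lambda p:np.array([p[4]+sx*.15,p[5]+sy*.125,.012]))
st=[(T,t2(113,168),pl(1,1)),(T,t2(402,201),pl(1,-1)),(T,t2(70,517),pl(-1,1)),(T,t2(373,550),pl(-1,-1)),
(T,t2(125,435),k(-70,88,137)),(T,t2(125,455),k(-70,88,64)),
(S,s1(358,225),k(-70,88,137)),(S,s1(358,247),k(-70,88,115)),(S,s1(360,297),k(-70,88,64)),(S,s1(360,318),k(-70,88,42)),
(T,t2(306,478),k(-70,-58,30)),(S,s1(487,248),k(-70,-58,30)),(T,t2(90,427),k(-70,116,137)),(S,s1(331,240),k(-70,116,137)),
(S,s1(110,246),pl(1,1)),(S,s1(575,268),pl(-1,-1)),(S,s1(363,405),pl(-1,1))]
if __name__=="__main__":
    a=run(st,[.55,-.05,0,0,.05,0],"station")
    d=[(T,t1(193,150),k(6,73.5,60)),(T,t1(193,183),k(-6,73.5,60)),(T,t1(567,213),k(6,-73.5,60)),(T,t1(565,248),k(-6,-73.5,60)),
    (T,t1(172,165),k(0,88,43)),(T,t1(202,213),k(0,88,-30)),
    (S,s1(265,303),k(0,-73.5,60)),(S,s1(103,403),k(0,73.5,60)),(S,s1(82,437),k(0,88,34)),(S,s1(88,510),k(0,88,-39))]
    b=run(d,[.5,.25,.07,0],"door")
    for h in (.15,.16): print(atz(T,t2(277,167),h))
    print("pad",tri(T,t2(277,167),S,s1(248,51)))
    print("station frame",rz(a[3]).T@(tri(T,t2(277,167),S,s1(248,51))[0]-[a[0],a[1],a[2]]))
E
python3 fit.py
```

```text
station [0.5363 0.0445 0.002  0.0102 0.0326 0.0053]
[[-0.9, -0.2], [0.3, -0.2], [-1.0, -0.4], [0.4, 0.4], [0.7, -0.5], [0.2, -0.8], [-0.1, -0.4], [0.0, 0.0], [-0.1, 0.7], [-0.0, 1.0], [0.1, 0.7], [-0.1, 0.6], [0.0, 0.3], [-0.0, -0.0], [-0.6, -0.6], [1.0, -1.9], [0.7, 0.5]]
door [ 0.4544  0.3122  0.0728 -0.0481]
[[0.6, 0.0], [-0.2, -0.4], [0.2, 0.2], [-0.3, -0.4], [-0.6, 0.4], [-0.1, -0.8], [0.2, 0.2], [-0.8, -1.0], [0.7, 0.0], [1.5, 1.1]]
[0.6813 0.0453 0.15  ]
[0.6772 0.0461 0.16  ]
pad (array([0.6772, 0.0457, 0.1591]), np.float64(0.0009360113368505386))
station frame [ 0.1409 -0.0003  0.1571]
```

```bash
cat > go.py <<'E'
import sys
from h import *
from scipy.spatial.transform import Rotation as Ro
np.set_printoptions(precision=4,suppress=True)
def plan(x,y,z,yaw):
    s=manip.sense();R=np.array(s["tcp_rot"]);p=np.array(s["tool_pos"])
    G=np.array([[np.cos(yaw),np.sin(yaw),0],[np.sin(yaw),-np.cos(yaw),0],[0,0,-1]])
    print("at",p,"yaw",np.arctan2(R[1,0],R[0,0]),"t",s["clock"],"F",s["force"],"w",s["width"])
    print("travel",R.T@(np.array([x,y,z])-p),"rot",Ro.from_matrix(R.T@G).as_rotvec())
if __name__=="__main__": plan(*map(float,sys.argv[1:5]))
E
python3 go.py .46 -.12 .30 -.048; python3 go.py .455 .317 .25 -.048
```

```text
at [ 0.212  -0.6402  0.2375] yaw -1.2510507030739313 t 0.1 F [-0.0663  0.0635 -0.0629] w 0.08789427013658514
travel [-0.416  -0.3989 -0.0616] rot [-0.0013  0.0017 -1.2031]
at [ 0.212  -0.6402  0.2375] yaw -1.2510507030739313 t 0.1 F [-0.0663  0.0635 -0.0629] w 0.08789427013658514
travel [-0.8323 -0.5315 -0.0108] rot [-0.0013  0.0017 -1.2031]
```

```bash
python3 -m inch '{"travel":[[-0.416,-0.399,-0.062],[-0.416,-0.399,-0.062],[-0.416,-0.399,-0.062],[-0.416,-0.399,-0.062],[-0.416,-0.399,-0.062],[-0.416,-0.399,-0.062],[-0.416,-0.399,-0.062],[-0.416,-0.399,-0.062],[-0.416,-0.399,-0.062],[-0.416,-0.399,-0.062],[-0.416,-0.399,-0.062]],"delta_rot":[[0,0,-0.15],[0,0,-0.3],[0,0,-0.45],[0,0,-0.6],[0,0,-0.75],[0,0,-0.9],[0,0,-1.05],[0,0,-1.2],[0,0,-1.2],[0,0,-1.2],[0,0,-1.2]],"jaw":[0.06,0.06,0.06,0.06,0.06,0.06,0.06,0.06,0.06,0.06,0.06]}' 30; python3 go.py .455 .317 .25 -.048
```

```text
clock: 1.48
tool_pos: [0.4602, -0.1199, 0.3004]
tcp_rot: [[0.999, -0.048, -0.001], [-0.048, -0.999, -0.0], [-0.001, 0.0, -1.0]]
force: [-0.3, -1.0, -0.9]
width: 0.0599
at [ 0.4602 -0.1199  0.3004] yaw -0.04851566770762779 t 1.475 F [-0.2738 -1.0012 -0.9072] w 0.05991581893049098
travel [-0.0264 -0.4362  0.0502] rot [ 0.0005  0.0007 -0.0005]
```

```bash
python3 -m inch '{"travel":[[-0.026,-0.436,0.03],[-0.026,-0.436,0.03],[-0.026,-0.436,0.03],[-0.026,-0.436,0.03],[-0.026,-0.436,0.03],[-0.026,-0.436,0.03],[-0.026,-0.436,0.03],[-0.026,-0.436,0.03],[-0.026,-0.436,0.03],[-0.026,-0.436,0.09],[-0.026,-0.436,0.09]],"delta_rot":[[0,0,0],[0,0,0],[0,0,0],[0,0,0],[0,0,0],[0,0,0],[0,0,0],[0,0,0],[0,0,0],[0,0,0],[0,0,0]],"jaw":[0.06,0.06,0.06,0.06,0.06,0.06,0.06,0.06,0.06,0.06,0.06]}'
python3 - <<'E'
from h import *
shot("b")
s=cv2.imread("pics/b_side.png");t=cv2.imread("pics/b_top.png")
z=lambda i,a:cv2.resize(i,None,fx=a,fy=a,interpolation=cv2.INTER_CUBIC)
A=z(t[150:250,150:270],4);B=z(s[190:290,180:260],5)
cv2.imwrite("pics/b_z.png",np.hstack([A,cv2.resize(B,(320,400))]))
E
```

```text
clock: 2.85
tool_pos: [0.4536, 0.3117, 0.2058]
tcp_rot: [[0.999, -0.054, -0.009], [-0.054, -0.999, -0.006], [-0.009, 0.007, -1.0]]
force: [-0.6, -0.1, 0.3]
width: 0.06
```

View pics/b_z.png

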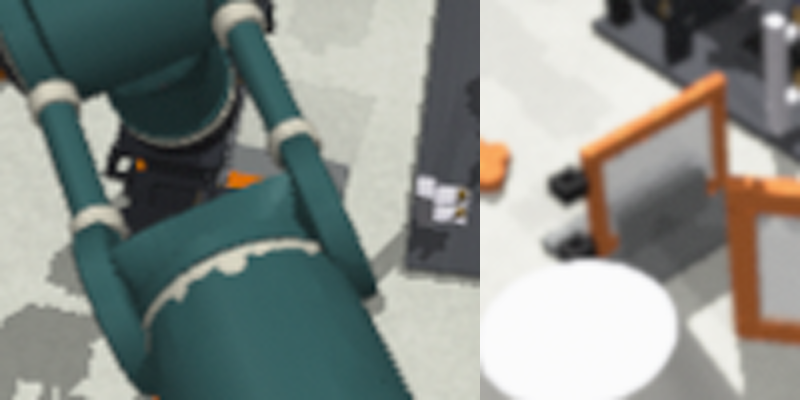

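```bash
python3 go.py .4548 .320 .160 -.048
python3 - <<'E'
from h import *
s=cv2.imread("pics/b_side.png")
z=lambda i,a:cv2.resize(i,None,fx=a,fy=a,interpolation=cv2.INTER_CUBIC)
cv2.imwrite("pics/b_z2.png",z(s[90:270,140:320],3.2))
print(proj(load("b","side"),manip.sense()["tool_pos"]))
E
```

```text
at [0.4569 0.3146 0.2112] yaw -0.05342404425253657 t 2.95 F [ 0.0502  0.0642 -0.0439] w 0.060151928014615684
travel [-0.0023 -0.0054  0.0512] rot [ 0.0008  0.0006 -0.0054]
[[220.38878207 198.74033343]]
```

View pics/b_z2.png

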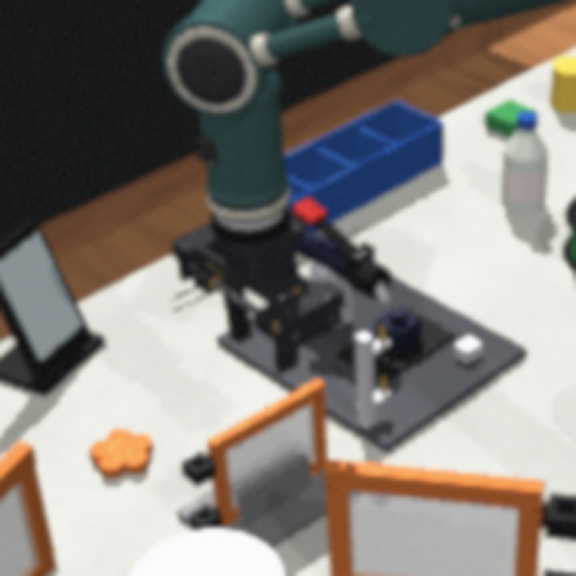

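```bash
python3 -m inch '{"travel":[[-0.002,-0.005,0.03],[-0.002,-0.005,0.06],[-0.002,-0.005,0.085],[-0.002,-0.005,0.1],[-0.002,-0.005,0.107],[-0.002,-0.005,0.107],[-0.002,-0.005,0.107]],"delta_rot":[[0,0,-0.005],[0,0,-0.005],[0,0,-0.005],[0,0,-0.005],[0,0,-0.005],[0,0,-0.005],[0,0,-0.005]],"jaw":[0.06,0.06,0.06,0.06,0.06,0.06,0.06]}'
python3 - <<'E'
from h import *
shot("c")
s=cv2.imread("pics/c_side.png");t=cv2.imread("pics/c_top.png")
z=lambda i,a:cv2.resize(i,None,fx=a,fy=a,interpolation=cv2.INTER_CUBIC)
cv2.imwrite("pics/c_z2.png",z(s[140:270,160:290],4.4))
E
```

```text
clock: 3.82
tool_pos: [0.4555, 0.3219, 0.1049]
tcp_rot: [[0.999, -0.046, 0.002], [-0.046, -0.999, 0.001], [0.002, -0.001, -1.0]]
force: [-0.5, 0.6, 0.4]
width: 0.0601
```

View pics/c_z2.png

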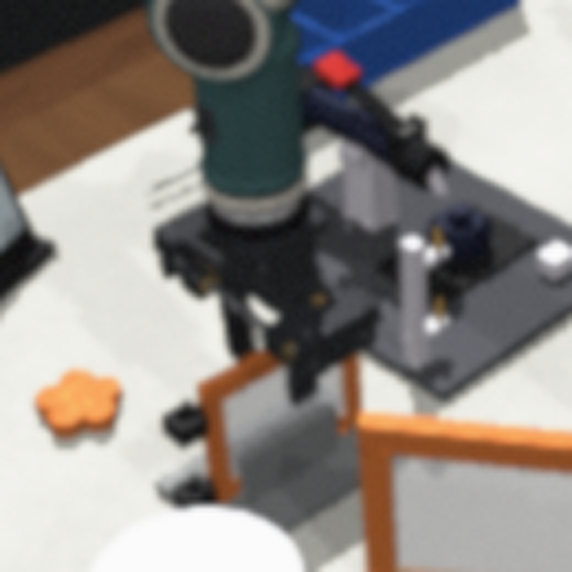

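The fingers straddle the bar (side ≈(225,220)). I'll close them.

```bash
python3 -m inch '{"travel":[[0,0,0],[0,0,0],[0,0,0],[0,0,0],[0,0,0],[0,0,0],[0,0,0],[0,0,0]],"delta_rot":[[0,0,0],[0,0,0],[0,0,0],[0,0,0],[0,0,0],[0,0,0],[0,0,0],[0,0,0]],"jaw":[0.04,0.03,0.02,0.015,0.005,0.005,0.005,0.005]}' 35; python3 go.py .4548 .320 .30 -.048; python3 -m inch '{"travel":[[0,0,-0.01],[0,0,-0.03],[0,0,-0.05],[0,0,-0.08],[0,0,-0.11],[0,0,-0.11],[0,0,-0.11]],"delta_rot":[[0,0,0],[0,0,0],[0,0,0],[0,0,0],[0,0,0],[0,0,0],[0,0,0]],"jaw":[0.005,0.005,0.005,0.005,0.005,0.005,0.005]}'; python3 go.py .4548 .320 .30 -.048
```

```text
clock: 4.92
tool_pos: [0.4547, 0.3214, 0.1037]
tcp_rot: [[0.999, -0.046, -0.0], [-0.046, -0.999, -0.0], [-0.0, 0.0, -1.0]]
force: [-0.5, 0.2, -0.4]
width: 0.0116
at [0.4547 0.3214 0.1037] yaw -0.046013264346649624 t 4.925 F [-0.4621  0.2458 -0.4083] w 0.011643192524133723
travel [ 0.0002  0.0014 -0.1963] rot [0.    0.    0.002]
clock: 5.8
tool_pos: [0.4542, 0.3211, 0.2128]
tcp_rot: [[0.999, -0.046, -0.001], [-0.046, -0.999, -0.001], [-0.001, 0.001, -1.0]]
force: [0.8, 0.4, -1.7]
width: 0.0117
at [0.4542 0.3211 0.2128] yaw -0.04600325897123799 t 5.8 F [ 0.8282  0.3611 -1.6951] w 0.011748658418532948
travel [ 0.0006  0.0011 -0.0872] rot [0.0007 0.0009 0.002 ]
```

```bash
python3 go.py .405 .053 .200 .0102
```

```text
at [0.4542 0.3211 0.2128] yaw -0.04600325897123799 t 5.8 F [ 0.8282  0.3611 -1.6951] w 0.011748658418532948
travel [-0.0368  0.27    0.0131] rot [ 0.0007  0.001  -0.0562]
```

```bash
python3 -m inch '{"travel":[[-0.02,0.01,0],[-0.037,0.03,0],[-0.037,0.07,0],[-0.037,0.11,0],[-0.037,0.15,0],[-0.037,0.19,0],[-0.037,0.225,0],[-0.037,0.255,0.006],[-0.037,0.27,0.013],[-0.037,0.27,0.013],[-0.037,0.27,0.013],[-0.037,0.27,0.013]],"delta_rot":[[0,0,0],[0,0,-0.01],[0,0,-0.02],[0,0,-0.03],[0,0,-0.04],[0,0,-0.05],[0,0,-0.056],[0,0,-0.056],[0,0,-0.056],[0,0,-0.056],[0,0,-0.056],[0,0,-0.056]],"jaw":[0.005,0.005,0.005,0.005,0.005,0.005,0.005,0.005,0.005,0.005,0.005,0.005]}'
python3 - <<'E'
from h import *
shot("d")
s=cv2.imread("pics/d_side.png");t=cv2.imread("pics/d_top.png")
z=lambda i,a:cv2.resize(i,None,fx=a,fy=a,interpolation=cv2.INTER_CUBIC)
cv2.imwrite("pics/d_zs.png",z(s[150:270,200:340],5))
cv2.imwrite("pics/d_zt.png",z(t[130:250,210:350],5))
E
```

```text
clock: 7.3
tool_pos: [0.4056, 0.0542, 0.2008]
tcp_rot: [[1.0, 0.011, 0.0], [0.011, -1.0, 0.0], [0.0, -0.0, -1.0]]
force: [0.1, 0.6, -1.6]
width: 0.0117
```

View pics/d_zs.png

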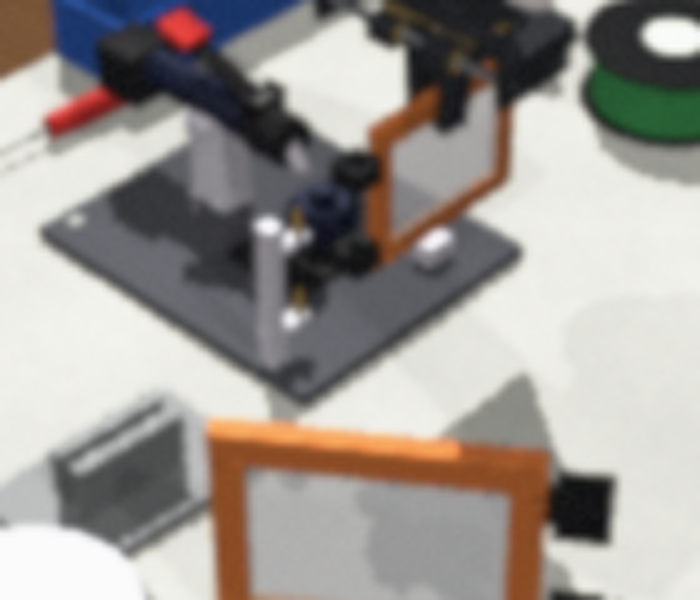

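View pics/d_zt.png

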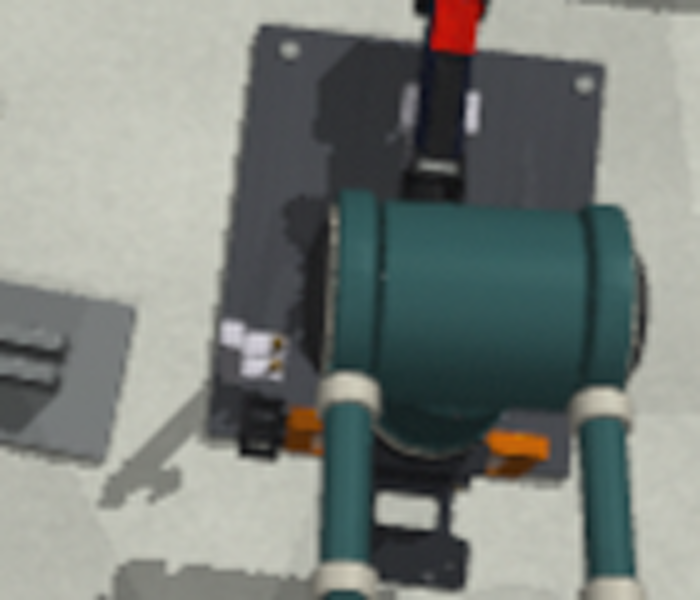

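Run:
```python
from h import *
s=cv2.imread("pics/d_side.png");t=cv2.imread("pics/d_top.png")
z=lambda i,a:cv2.resize(i,None,fx=a,fy=a,interpolation=cv2.INTER_LANCZOS4)
g=lambda i:cv2.convertScaleAbs(i,alpha=1.6,beta=20)
cv2.imwrite("pics/d_y.png",g(np.hstack([z(s[160:220,240:310],10)[:,:700]])))
cv2.imwrite("pics/d_x.png",g(np.hstack([z(t[185:235,245:325],10)])))
```

```text
(no output)
```

View pics/d_y.png

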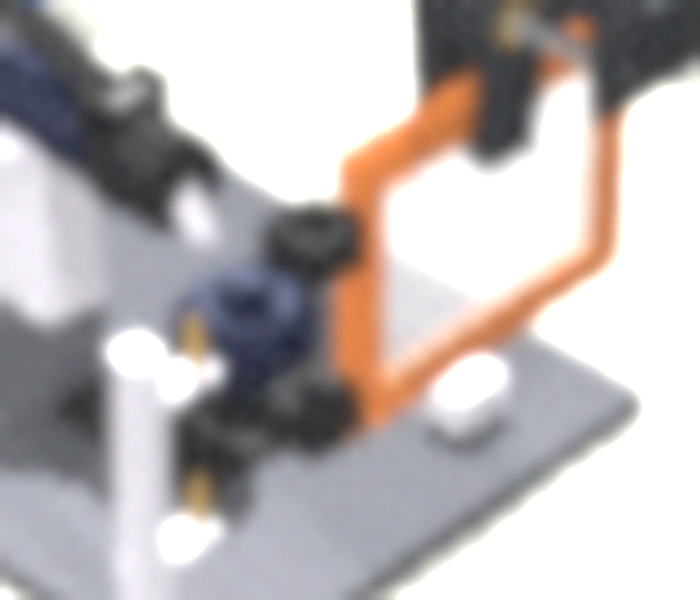

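View pics/d_x.png

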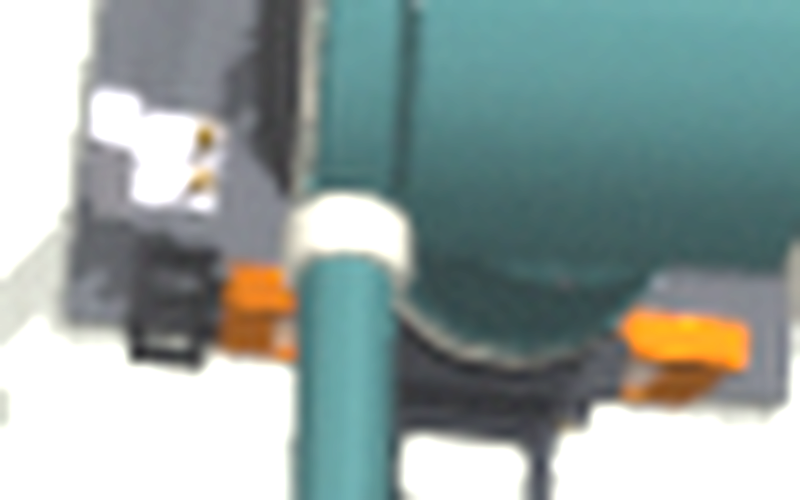

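```bash
cat > fit2.py <<'E'
from fit import *
T2=load("d","top");S2=load("d","side")
a=lambda u,v:((u+.5)/10-.5+245,(v+.5)/10-.5+185)
b=lambda u,v:((u+.5)/10-.5+240,(v+.5)/10-.5+160)
dr=[(T2,a(233,265),k(6,73.5,60)),(T2,a(748,317),k(6,-73.5,60)),(T2,a(748,370),k(-6,-73.5,60)),(T2,a(130,360),k(-12.5,100.5,-30)),(T2,a(203,365),k(-12.5,75.5,-30)),
(S2,b(346,160),k(6,73.5,60)),(S2,b(378,425),k(-4,73.5,-60)),(S2,b(315,233),k(0,88,43)),(S2,b(313,393),k(0,88,-30)),(S2,b(607,263),k(-4,-73.5,-60))]
d=run(dr,[.4,.05,.16,0],"door")
s=manip.sense();print("tcp-door in door frame",rz(d[3]).T@(np.array(s["tool_pos"])-d[:3]))
pp=[(T2,a(206,136),k(-70,88,135)),(T2,a(203,180),k(-70,88,62)),(S2,b(194,315),k(-70,88,137)),(S2,b(195,362),k(-70,88,115)),(S2,b(201,473),k(-70,88,64)),(S2,b(201,525),k(-70,88,42)),
(T,t2(113,168),pl(1,1)),(T,t2(402,201),pl(1,-1)),(T,t2(70,517),pl(-1,1)),(T,t2(373,550),pl(-1,-1)),(T,t2(306,478),k(-70,-58,30)),(S2,b(470,380),k(-70,-58,30))]
e=run(pp,[.53,.04,0,0,.03,0],"station")
P=lambda q,*v: rz(q[3])@(np.array(v)/1000.)+q[:3]
print("pintle tip high",P(e,-70,88,137),"low",P(e,-70,88,64))
print("sockets",P(d,0,88,25),P(d,0,88,-48))
print("needed shift",P(e,-70,88,115)-P(d,0,88,25))
E
python3 fit2.py
```

```text
door [0.4054 0.0458 0.168  0.0194]
[[-0.2, -0.2], [0.2, 0.2], [-0.2, -0.9], [-0.1, 0.3], [0.7, 0.7], [-1.3, -0.5], [-2.4, 2.2], [0.2, -1.1], [0.5, 0.1], [1.3, 0.3]]
tcp-door in door frame [0.0004 0.0083 0.0329]
station [0.5367 0.0441 0.0012 0.0122 0.0323 0.0045]
[[0.1, -0.3], [-0.1, -0.2], [0.2, 0.2], [0.2, 0.4], [-0.1, 0.4], [0.0, -0.1], [-0.7, -0.1], [0.5, -0.1], [-0.6, -0.2], [0.8, 0.4], [0.2, 0.7], [-0.6, -0.6]]
pintle tip high [0.4656 0.1312 0.1382] low [0.4656 0.1312 0.0652]
sockets [0.4037 0.1338 0.193 ] [0.4037 0.1338 0.12  ]
needed shift [ 0.062  -0.0026 -0.0768]
```

```bash
python3 -m inch '{"travel":[[0,0.0026,0.02],[0,0.0026,0.043],[0,0.0026,0.043],[0.015,0.0026,0.043],[0.03,0.0026,0.043],[0.045,0.0026,0.043],[0.055,0.0026,0.043],[0.0615,0.0026,0.043],[0.0615,0.0026,0.043],[0.0615,0.0026,0.043]],"delta_rot":[[0,0,0],[0,0,0],[0,0,0],[0,0,0],[0,0,0],[0,0,0],[0,0,0],[0,0,0],[0,0,0],[0,0,0]],"jaw":[0.005,0.005,0.005,0.005,0.005,0.005,0.005,0.005,0.005,0.005]}'
python3 - <<'E'
from h import *
shot("e"); print(manip.sense()["tool_pos"],manip.sense()["force"])
s=cv2.imread("pics/e_side.png");t=cv2.imread("pics/e_top.png")
z=lambda i,a:cv2.resize(i,None,fx=a,fy=a,interpolation=cv2.INTER_LANCZOS4)
g=lambda i:cv2.convertScaleAbs(i,alpha=1.6,beta=20)
cv2.imwrite("pics/e_y.png",g(np.hstack([z(s[160:220,230:300],10)[:,:700]])))
cv2.imwrite("pics/e_x.png",g(np.hstack([z(t[165:225,245:325],10)])))
E
```

```text
clock: 8.65
tool_pos: [0.4664, 0.0514, 0.1575]
tcp_rot: [[1.0, 0.01, -0.001], [0.01, -1.0, -0.0], [-0.001, 0.0, -1.0]]
force: [-0.5, -0.5, -1.2]
width: 0.0115
[0.46638304 0.05142812 0.15759833] [ 0.25592199 -0.21132477 -1.86533969]
```

View pics/e_y.png

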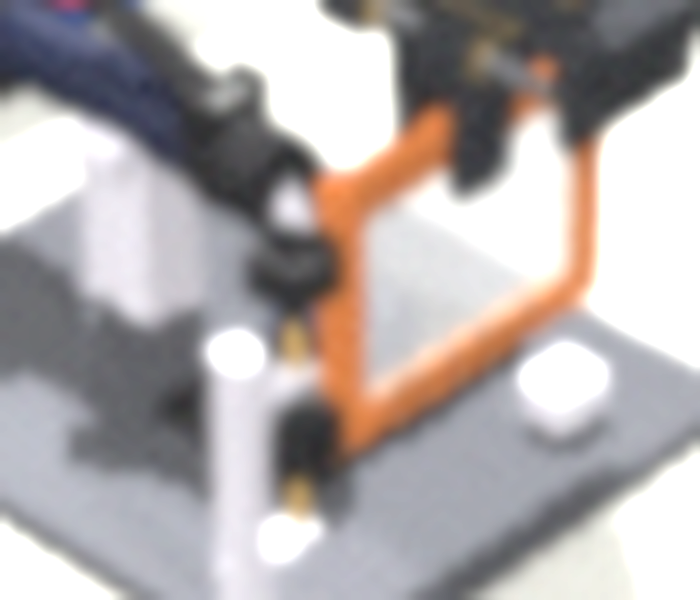

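View pics/e_x.png

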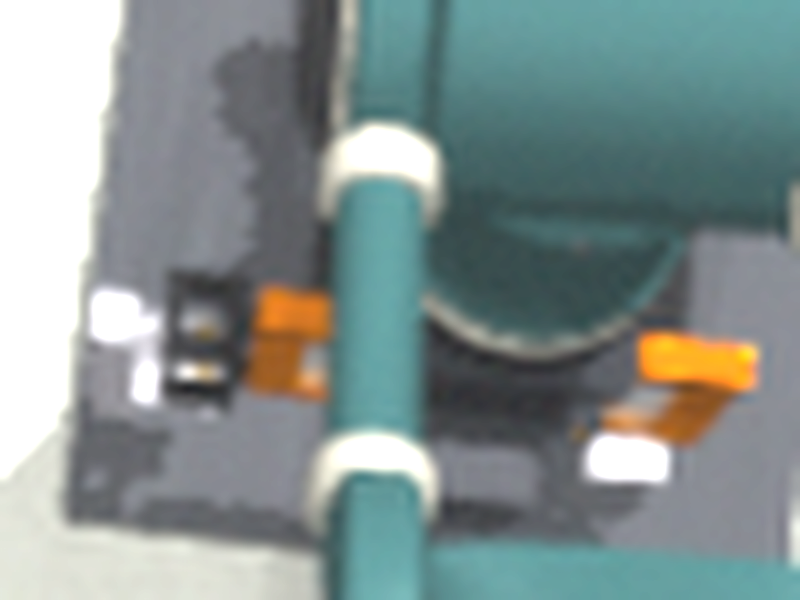

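```bash
cat > fit3.py <<'E'
from fit import *
T2=load("e","top");S2=load("e","side")
a=lambda u,v:((u+.5)/10-.5+245,(v+.5)/10-.5+165)
b=lambda u,v:((u+.5)/10-.5+230,(v+.5)/10-.5+160)
ia=lambda q:((q[0][0]+.5-245)*10-.5,(q[0][1]+.5-165)*10-.5)
ib=lambda q:((q[0][0]+.5-230)*10-.5,(q[0][1]+.5-160)*10-.5)
dr=[(T2,a(260,288),k(6,73.5,60)),(T2,a(760,342),k(6,-73.5,60)),(T2,a(757,388),k(-6,-73.5,60)),
(T2,a(172,272),k(12.5,100.5,43)),(T2,a(168,400),k(-12.5,100.5,-30)),(T2,a(230,405),k(-12.5,75.5,-30)),(T2,a(202,318),k(0,88,43)),
(S2,b(318,180),k(6,73.5,60)),(S2,b(350,450),k(-4,73.5,-60)),(S2,b(295,250),k(0,88,43)),(S2,b(583,300),k(-4,-73.5,-60))]
d=run(dr,[.46,.05,.12,0],"door")
s=manip.sense();print("tcp-door in door frame",rz(d[3]).T@(np.array(s["tool_pos"])-d[:3]))
e=np.array([0.5367,0.0441,0.0012,0.0122])
P=lambda q,*v: rz(q[3])@(np.array(v)/1000.)+q[:3]
print("shift",P(e,-70,88,115)-P(d,0,88,25),P(e,-70,0,90)-P(d,0,0,0))
for z in(137,64): print("tip",z,ia(proj(T2,P(e,-70,88,z))),ib(proj(S2,P(e,-70,88,z))))
for z in(43,25,-30,-48): print("hole",z,ia(proj(T2,P(d,0,88,z))),ib(proj(S2,P(d,0,88,z))))
E
python3 fit3.py
```

```text
door [0.4652 0.0431 0.1269 0.0202]
[[0.1, 0.3], [-0.5, 0.1], [-0.5, -0.5], [0.0, 0.0], [-0.7, -0.2], [0.9, 0.2], [0.7, -0.1], [-0.3, 0.2], [-1.0, 1.2], [0.5, -0.4], [1.9, -1.3]]
tcp-door in door frame [0.0014 0.0083 0.0307]
shift [ 0.0022  0.0002 -0.0357] [ 0.0015  0.0002 -0.0357]
tip 137 (np.float64(207.00542314605752), np.float64(331.2261598652857)) (np.float64(296.3389544562149), np.float64(316.7029607877977))
tip 64 (np.float64(202.13625081064504), np.float64(376.54529498687634)) (np.float64(299.94318605207707), np.float64(477.4840884503213))
hole 43 (np.float64(209.04177394012163), np.float64(317.0106111103307)) (np.float64(299.60229921027985), np.float64(246.33305334334136))
hole 25 (np.float64(207.72111462516773), np.float64(329.2300471856775)) (np.float64(300.4986398946688), np.float64(287.79419880387974))
hole -30 (np.float64(203.9247581377033), np.float64(364.3559383920781)) (np.float64(303.16307699597996), np.float64(411.04043335722207))
hole -48 (np.float64(202.75483821448415), np.float64(375.1806541633375)) (np.float64(304.01155015497534), np.float64(450.287417988322))
```

```bash
python3 -m inch '{"travel":[[0.0015,0,0],[0.0015,0,0.005],[0.0015,0,0.01],[0.0015,0,0.014],[0.0015,0,0.014]],"delta_rot":[[0,0,0],[0,0,0],[0,0,0],[0,0,0],[0,0,0]],"jaw":[0.005,0.005,0.005,0.005,0.005]}';python3 -m inch '{"travel":[[0,0,0.003],[0,0,0.006],[0,0,0.009],[0,0,0.012],[0,0,0.012]],"delta_rot":[[0,0,0],[0,0,0],[0,0,0],[0,0,0],[0,0,0]],"jaw":[0.005,0.005,0.005,0.005,0.005]}'
python3 - <<'E'
from h import *
shot("f"); print(manip.sense()["tool_pos"],manip.sense()["force"],manip.sense()["wrist_torque"])
s=cv2.imread("pics/f_side.png");t=cv2.imread("pics/f_top.png")
z=lambda i,a:cv2.resize(i,None,fx=a,fy=a,interpolation=cv2.INTER_LANCZOS4)
g=lambda i:cv2.convertScaleAbs(i,alpha=1.6,beta=20)
cv2.imwrite("pics/f_y.png",np.hstack([g(z(s[160:220,230:280],8)),g(z(t[165:225,245:295],8))]))
E
```

```text
clock: 9.38
tool_pos: [0.4679, 0.0514, 0.1431]
tcp_rot: [[1.0, 0.01, -0.001], [0.01, -1.0, -0.0], [-0.001, 0.0, -1.0]]
force: [-0.3, 0.0, -1.4]
width: 0.0119
clock: 10.0
tool_pos: [0.4681, 0.0514, 0.1314]
tcp_rot: [[1.0, 0.01, -0.001], [0.01, -1.0, -0.0], [-0.001, 0.0, -1.0]]
force: [0.2, -0.7, -0.5]
width: 0.0118
[0.46836973 0.05145191 0.13169694] [ 0.18856953  0.81673755 -0.81211394] [-0.08889151 -0.10214576 -0.02471682]
```

View pics/f_y.png

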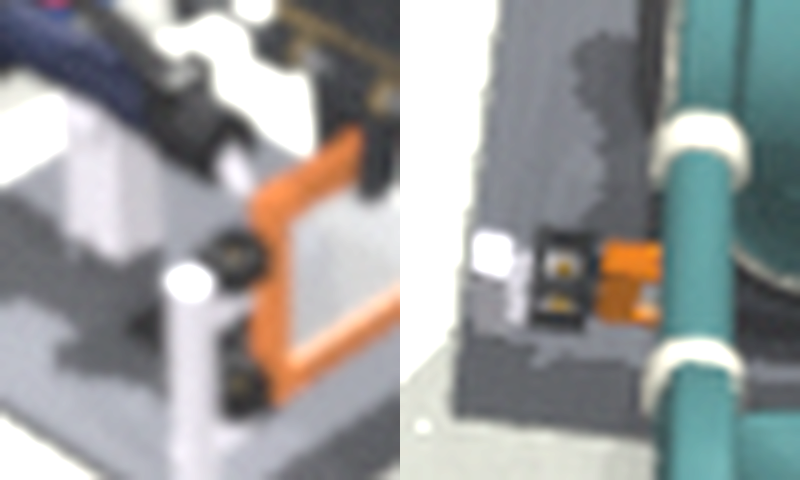

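```bash
python3 -m inch '{"travel":[[0,0,0.002],[0,0,0.004],[0,0,0.006],[0,0,0.007],[0,0,0.007]],"delta_rot":[[0,0,0],[0,0,0],[0,0,0],[0,0,0],[0,0,0]],"jaw":[0.005,0.005,0.005,0.005,0.005]}';python3 -m inch '{"travel":[[0,0,0.001],[0,0,0.002],[0,0,0.002]],"delta_rot":[[0,0,0],[0,0,0],[0,0,0]],"jaw":[0.005,0.005,0.005]}'
```

```text
clock: 10.72
tool_pos: [0.4683, 0.0514, 0.1246]
tcp_rot: [[1.0, 0.01, -0.0], [0.01, -1.0, -0.0], [-0.0, 0.0, -1.0]]
force: [0.0, 0.1, -1.4]
width: 0.011
clock: 11.1
tool_pos: [0.4691, 0.0515, 0.1236]
tcp_rot: [[1.0, 0.01, 0.002], [0.01, -1.0, 0.0], [0.002, -0.0, -1.0]]
force: [-0.8, -0.6, 5.1]
width: 0.011
```

```bash
python3 -m inch '{"travel":[[0,0,0],[0,0,0],[0,0,0],[0,0,0]],"delta_rot":[[0,0,0],[0,0,0],[0,0,0],[0,0,0]],"jaw":[0.02,0.03,0.045,0.045]}'; python3 -m inch '{"travel":[[0,0,-0.01],[0,0,-0.03],[0,0,-0.06],[0,0,-0.1],[0,0,-0.14],[0,0,-0.14]],"delta_rot":[[0,0,0],[0,0,0],[0,0,0],[0,0,0],[0,0,0],[0,0,0]],"jaw":[0.045,0.045,0.045,0.045,0.045,0.045]}'
python3 - <<'E'
from h import *
shot("g"); print(manip.sense()["tool_pos"],manip.sense()["force"],manip.sense()["wrist_torque"])
s=cv2.imread("pics/g_side.png");t=cv2.imread("pics/g_top.png")
z=lambda i,a:cv2.resize(i,None,fx=a,fy=a,interpolation=cv2.INTER_LANCZOS4)
g=lambda i:cv2.convertScaleAbs(i,alpha=1.6,beta=20)
cv2.imwrite("pics/g_y.png",np.hstack([g(z(s[150:220,230:295],6)),g(z(t[165:235,245:310],6))]))
E
```

```text
clock: 11.6
tool_pos: [0.4682, 0.0514, 0.1225]
tcp_rot: [[1.0, 0.01, -0.0], [0.01, -1.0, 0.0], [-0.0, -0.0, -1.0]]
force: [0.1, -0.4, 0.5]
width: 0.0446
clock: 12.35
tool_pos: [0.471, 0.0516, 0.2676]
tcp_rot: [[1.0, 0.01, 0.009], [0.01, -1.0, 0.001], [0.009, -0.0, -1.0]]
force: [0.6, -0.6, -0.4]
width: 0.045
[0.46845504 0.0514303  0.26317351] [-0.75961292 -0.52253898  0.26010599] [-0.04478024 -0.08886515 -0.01233747]
```

View pics/g_y.png

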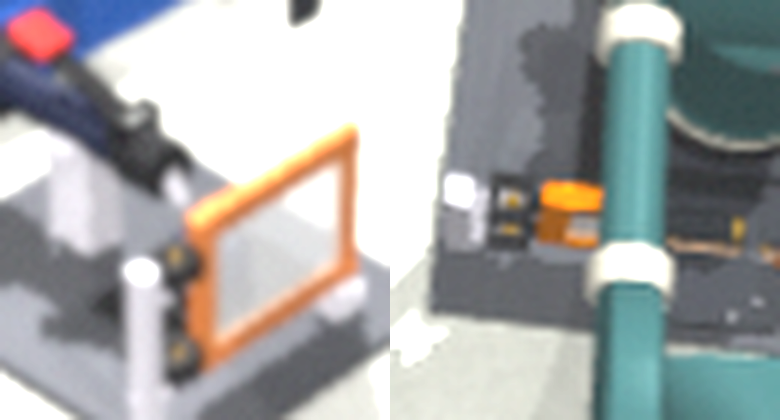

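```bash
python3 go.py .671 .0455 .22 1.583
```

```text
at [0.4685 0.0514 0.2632] yaw 0.009975861637272813 t 12.45 F [-0.7596 -0.5225  0.2601] w 0.04499132013658986
travel [0.2024 0.008  0.0434] rot [ 0.0009 -0.0009 -1.573 ]
```

```bash
python3 -m inch '{"travel":[[0.05,0.008,0],[0.1,0.008,0],[0.15,0.008,0],[0.18,0.008,0],[0.2024,0.008,0],[0.2024,0.008,0],[0.2024,0.008,0],[0.2024,0.008,0.02],[0.2024,0.008,0.043],[0.2024,0.008,0.043],[0.2024,0.008,0.043],[0.2024,0.008,0.043]],"delta_rot":[[0,0,-0.17],[0,0,-0.34],[0,0,-0.51],[0,0,-0.68],[0,0,-0.85],[0,0,-1.02],[0,0,-1.19],[0,0,-1.36],[0,0,-1.53],[0,0,-1.573],[0,0,-1.573],[0,0,-1.573]],"jaw":[0.0,0.0,0.0,0.0,0.0,0.0,0.0,0.0,0.0,0.0,0.0,0.0]}' 20
python3 - <<'E'
from h import *
shot("i"); print(manip.sense()["tool_pos"],manip.sense()["force"],manip.sense()["wrist_torque"])
s=cv2.imread("pics/i_side.png");t=cv2.imread("pics/i_top.png")
z=lambda i,a:cv2.resize(i,None,fx=a,fy=a,interpolation=cv2.INTER_LANCZOS4)
cv2.imwrite("pics/i_y.png",np.hstack([z(s[105:225,205:305],4.),z(t[115:235,235:335],4.)]))
E
```

```text
clock: 13.95
tool_pos: [0.6705, 0.0454, 0.2189]
tcp_rot: [[-0.011, 1.0, -0.001], [1.0, 0.011, -0.0], [-0.0, -0.001, -1.0]]
force: [0.1, -0.4, -0.3]
width: 0.0004
[0.67081797 0.04545626 0.21965269] [ 1.19320571 -0.2159425   0.82753375] [ 0.04776657 -0.12417702 -0.03021604]
```

View pics/i_y.png

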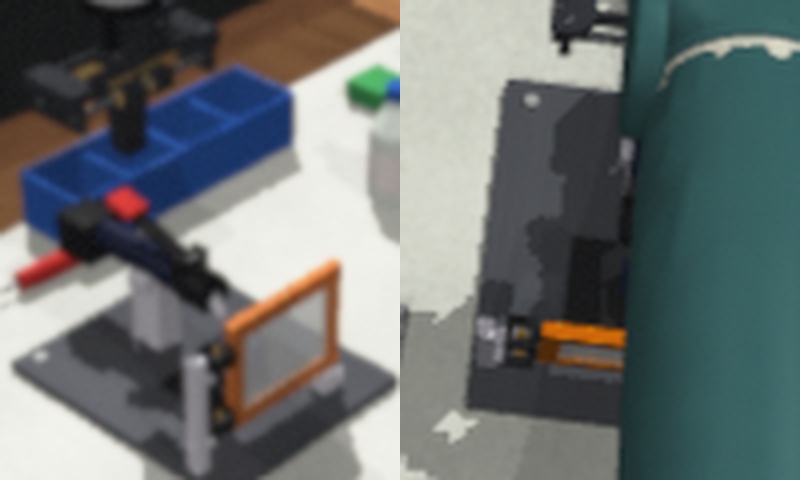

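```bash
python3 -m inch '{"travel":[[0,0,0.02],[0,0,0.04],[0,0,0.052],[0,0,0.052],[0,0,0.052]],"delta_rot":[[0,0,0],[0,0,0],[0,0,0],[0,0,0],[0,0,0]],"jaw":[0,0,0,0,0]}';python3 -m inch '{"travel":[[0,0,0.002],[0,0,0.004],[0,0,0.006],[0,0,0.006]],"delta_rot":[[0,0,0],[0,0,0],[0,0,0],[0,0,0]],"jaw":[0,0,0,0]}';python3 -m inch '{"travel":[[0,0,0.002],[0,0,0.004],[0,0,0.006],[0,0,0.006]],"delta_rot":[[0,0,0],[0,0,0],[0,0,0],[0,0,0]],"jaw":[0,0,0,0]}'
```

```text
clock: 14.68
tool_pos: [0.6711, 0.0455, 0.1679]
tcp_rot: [[-0.012, 1.0, 0.0], [1.0, 0.012, 0.0], [0.0, 0.0, -1.0]]
force: [1.2, 0.6, -0.1]
width: 0.0007
clock: 15.18
tool_pos: [0.6707, 0.0455, 0.1615]
tcp_rot: [[-0.012, 1.0, -0.0], [1.0, 0.012, 0.0], [0.0, -0.0, -1.0]]
force: [0.9, -0.9, 0.3]
width: 0.0005
clock: 15.68
tool_pos: [0.6715, 0.0455, 0.1562]
tcp_rot: [[-0.012, 1.0, 0.002], [1.0, 0.012, 0.0], [0.0, 0.002, -1.0]]
force: [1.4, 0.7, 3.8]
width: 0.0009
```

```bash
for i in 1; do python3 -m inch '{"travel":[[0,0,0.002],[0,0,0.004],[0,0,0.004],[0,0,0.004]],"delta_rot":[[0,0,0],[0,0,0],[0,0,0],[0,0,0]],"jaw":[0,0,0,0]}';python3 -m inch '{"travel":[[0,0,0.002],[0,0,0.004],[0,0,0.004],[0,0,0.004]],"delta_rot":[[0,0,0],[0,0,0],[0,0,0],[0,0,0]],"jaw":[0,0,0,0]}'; done
```

```text
clock: 16.18
tool_pos: [0.6711, 0.0455, 0.152]
tcp_rot: [[-0.012, 1.0, 0.001], [1.0, 0.012, 0.0], [-0.0, 0.001, -1.0]]
force: [2.6, -0.5, 3.6]
width: 0.0004
clock: 16.68
tool_pos: [0.6713, 0.0455, 0.1481]
tcp_rot: [[-0.012, 1.0, 0.001], [1.0, 0.012, 0.0], [0.0, 0.001, -1.0]]
force: [3.0, 0.4, 6.6]
width: 0.0006
```

```bash
python3 -m inch '{"travel":[[0,0,0.001],[0,0,0.001],[0,0,0.001]],"delta_rot":[[0,0,0],[0,0,0],[0,0,0]],"jaw":[0,0,0]}'; python3 -c "
from plant import manip;s=manip.sense();print(s['tool_pos'],s['force'])"
```

```text
clock: 17.05
tool_pos: [0.6715, 0.0455, 0.1477]
tcp_rot: [[-0.012, 1.0, 0.002], [1.0, 0.012, 0.0], [0.0, 0.002, -1.0]]
force: [2.1, 0.1, 7.1]
width: 0.0005
[0.67146962 0.04549239 0.14769909] [2.10366482 0.12318245 7.09288808]
```

```bash
python3 -m inch '{"travel":[[0,0,0.001],[0,0,0.001],[0,0,0.001],[0,0,0.001]],"delta_rot":[[0,0,0],[0,0,0],[0,0,0],[0,0,0]],"jaw":[0,0,0,0]}'; python3 -m inch '{"travel":[[0,0,0],[0,0,0],[0,0,0],[0,0,0],[0,0,0],[0,0,0],[0,0,0],[0,0,0]],"delta_rot":[[0,0,0],[0,0,0],[0,0,0],[0,0,0],[0,0,0],[0,0,0],[0,0,0],[0,0,0]],"jaw":[0,0,0,0,0,0,0,0]}'
```

```text
clock: 17.55
tool_pos: [0.6716, 0.0455, 0.1474]
tcp_rot: [[-0.012, 1.0, 0.002], [1.0, 0.012, 0.0], [-0.0, 0.002, -1.0]]
force: [0.9, -0.0, 10.4]
width: 0.0003
clock: 18.55
tool_pos: [0.6716, 0.0455, 0.1475]
tcp_rot: [[-0.012, 1.0, 0.002], [1.0, 0.012, 0.0], [0.0, 0.002, -1.0]]
force: [0.5, -0.2, 10.4]
width: 0.0006
```

```bash
python3 -m inch '{"travel":[[0,0,0],[0,0,0],[0,0,0],[0,0,0],[0,0,0],[0,0,0],[0,0,0],[0,0,0],[0,0,0],[0,0,0],[0,0,0],[0,0,0]],"delta_rot":[[0,0,0],[0,0,0],[0,0,0],[0,0,0],[0,0,0],[0,0,0],[0,0,0],[0,0,0],[0,0,0],[0,0,0],[0,0,0],[0,0,0]],"jaw":[0,0,0,0,0,0,0,0,0,0,0,0]}'; python3 -m inch '{"travel":[[0,0,0.001],[0,0,0.002],[0,0,0.003],[0,0,0.004],[0,0,0.005],[0,0,0.005]],"delta_rot":[[0,0,0],[0,0,0],[0,0,0],[0,0,0],[0,0,0],[0,0,0]],"jaw":[0,0,0,0,0,0]}'
```

```text
clock: 20.05
tool_pos: [0.6716, 0.0455, 0.1474]
tcp_rot: [[-0.012, 1.0, 0.002], [1.0, 0.012, 0.0], [0.0, 0.002, -1.0]]
force: [0.6, 0.3, 10.8]
width: 0.0003
clock: 20.8
tool_pos: [0.6723, 0.0455, 0.1438]
tcp_rot: [[-0.012, 1.0, 0.004], [1.0, 0.012, 0.0], [0.0, 0.004, -1.0]]
force: [-0.3, 0.4, 15.0]
width: 0.0005
```

```bash
python3 -m inch '{"travel":[[0,0,0.001],[0,0,0.002],[0,0,0.003],[0,0,0.0035],[0,0,0.0035],[0,0,0.0035]],"delta_rot":[[0,0,0],[0,0,0],[0,0,0],[0,0,0],[0,0,0],[0,0,0]],"jaw":[0,0,0,0,0,0]}'; python3 -m inch '{"travel":[[0,0,0],[0,0,0],[0,0,0],[0,0,0],[0,0,0],[0,0,0],[0,0,0],[0,0,0],[0,0,0],[0,0,0]],"delta_rot":[[0,0,0],[0,0,0],[0,0,0],[0,0,0],[0,0,0],[0,0,0],[0,0,0],[0,0,0],[0,0,0],[0,0,0]],"jaw":[0,0,0,0,0,0,0,0,0,0]}'
```

```text
clock: 21.55
tool_pos: [0.6728, 0.0455, 0.1409]
tcp_rot: [[-0.012, 1.0, 0.005], [1.0, 0.012, 0.0], [0.0, 0.005, -1.0]]
force: [0.2, 0.3, 15.4]
width: 0.0001
clock: 22.8
tool_pos: [0.6727, 0.0455, 0.1409]
tcp_rot: [[-0.012, 1.0, 0.005], [1.0, 0.012, 0.0], [0.0, 0.005, -1.0]]
force: [-0.7, -0.1, 15.3]
width: 0.0005
```

```bash
python3 -m inch '{"travel":[[0,0,0],[0,0,0],[0,0,0],[0,0,0],[0,0,0],[0,0,0],[0,0,0],[0,0,0],[0,0,0],[0,0,0]],"delta_rot":[[0,0,0],[0,0,0],[0,0,0],[0,0,0],[0,0,0],[0,0,0],[0,0,0],[0,0,0],[0,0,0],[0,0,0]],"jaw":[0,0,0,0,0,0,0,0,0,0]}'; python3 -m inch '{"travel":[[0,0,-0.003],[0,0,-0.006],[0,0,-0.01],[0,0,-0.015],[0,0,-0.02],[0,0,-0.03],[0,0,-0.05],[0,0,-0.08],[0,0,-0.1],[0,0,-0.1],[0,0,-0.1]],"delta_rot":[[0,0,0],[0,0,0],[0,0,0],[0,0,0],[0,0,0],[0,0,0],[0,0,0],[0,0,0],[0,0,0],[0,0,0],[0,0,0]],"jaw":[0,0,0,0,0,0,0,0,0,0,0]}';python3 - <<'E'
from h import *
shot("j"); print(manip.sense()["tool_pos"],manip.sense()["force"],manip.sense()["wrist_torque"])
s=cv2.imread("pics/j_side.png");t=cv2.imread("pics/j_top.png")
z=lambda i,a:cv2.resize(i,None,fx=a,fy=a,interpolation=cv2.INTER_LANCZOS4)
cv2.imwrite("pics/j_y.png",np.hstack([z(s[105:225,205:305],4.),z(t[115:235,235:335],4.)]))
E
```

```text
clock: 24.05
tool_pos: [0.6728, 0.0455, 0.1409]
tcp_rot: [[-0.012, 1.0, 0.005], [1.0, 0.012, 0.0], [0.0, 0.005, -1.0]]
force: [-0.2, -0.0, 16.2]
width: 0.0005
clock: 25.42
tool_pos: [0.6703, 0.0455, 0.2364]
tcp_rot: [[-0.012, 1.0, -0.001], [1.0, 0.012, -0.0], [-0.0, -0.001, -1.0]]
force: [-0.2, -0.5, 0.0]
width: 0.0005
[0.66990787 0.04542747 0.23548462] [-0.64934863  0.07945627 -0.4359861 ] [ 0.09189302 -0.12914783  0.00940658]
```

View pics/j_y.png

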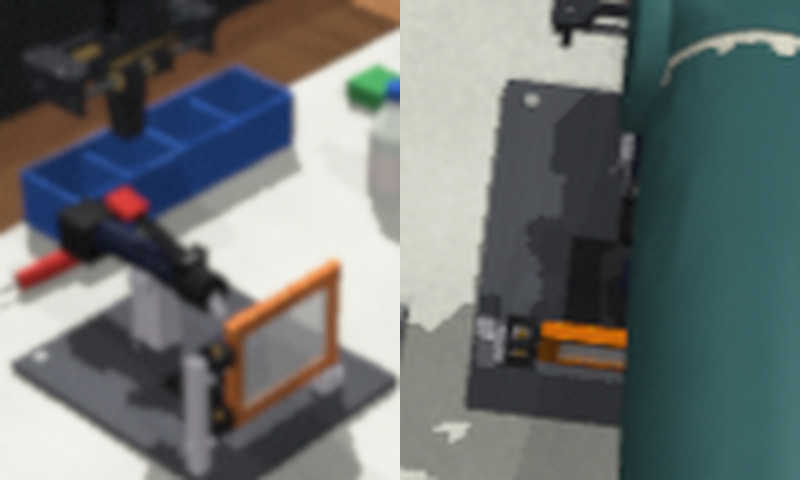

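```bash
python3 -m inch '{"travel":[[0,0,0],[0,0,0],[0,0,0],[0,0,0]],"delta_rot":[[0,0,0],[0,0,0],[0,0,0],[0,0,0]],"jaw":[0,0,0,0]}'
python3 - <<'E'
from h import *
a=cv2.imread("pics/i_side.png").astype(int);b=cv2.imread("pics/j_side.png").astype(int)
print("diff trigger/door:",abs(a-b)[150:220,205:300].mean(),abs(a-b)[150:220,205:300].max(), "a vs j flower/print etc", abs(cv2.imread("pics/a_side.png").astype(int)-b)[220:245,160:195].mean())
print(manip.hand_in())
E
```

```text
clock: 26.02
tool_pos: [0.6708, 0.0455, 0.2372]
tcp_rot: [[-0.012, 1.0, -0.0], [1.0, 0.012, 0.0], [0.0, -0.0, -1.0]]
force: [0.7, 0.5, -0.9]
width: 0.0003
diff trigger/door: 1.2311278195488722 58 a vs j flower/print etc 0.9417142857142857
the job is handed in; nothing more can be done
None
```

The small shield door is hung and released on both pintles, both trigger stages were held, and the job was handed in at about 26 s. The hand-in gives no verdict.

- **Door:** I took it from the rack, brought it in above the pintles, lowered it until it touched down at about 5 N, and let go. The pictures after release show both pintles inside their sockets and the door closed on the sill. I did not do a final numeric fit of the socket positions; seating rests on those pictures and the touchdown height matching the prediction.
- **Trigger, first stage:** I held it at the pressure point for about 3 s at roughly 10.5 N, with the tool height steady.
- **Trigger, second stage:** I held it about 6.5 mm past the pressure point for about 2.5 s at 15–16 N, without reaching the end stop. By the geometry that is about 0.07 rad, an estimate since the joint itself can't be read.
- **Last checks:** The trigger pad is back at its starting position in the picture. The trigger and door area looks the same before and after pressing on average (mean difference 1.2 grey levels). A few single pixels differ by up to 58 levels, which I put down to image noise or the gripper's shadow without checking further. The area around the flower is unchanged. I did not measure the print, spool or bottle, but nothing in the pictures suggests they moved. The gripper ended clear of everything.

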